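# Move the sprinkle jars to the decorating rack in the same order

### The job

Move the four sprinkle jars from the dark storage rack to the empty white decorating rack, so that they stand there in the same order from left to right, as seen from the robot, as they stood in the dark rack (its coloured tags keep showing that order). Keep every jar upright, and set each one down on the rack's floor in its own place, without dropping it.

Things in the scene. Friction and masses are not known exactly. Their poses are not given: they have to be found in the camera images.
- storage_rack: Dark steel jar rack, full at the start, a coloured tag before each place. Fixed, 82 x 280 mm, turned up to 12 deg. Origin: centre of underside, on the bench; -x faces the robot. Four places at x 0, y +102, +34, -34, -102 mm (left to right), each 66 (x) by 64 mm clear, floor 12 mm up; low wire dividers 32 mm, front and back rails (x -36, +36) 33 mm, end cheeks 40 mm high.
- decorating_rack: White jar rack with bright wires, empty at the start, left or right of the dark one, built the same. Fixed, 82 x 280 mm, turned up to 12 deg. Origin: centre of underside, on the bench; -x faces the robot. Four places at x 0, y +102, +34, -34, -102 mm (left to right), each 66 (x) by 64 mm clear, floor 12 mm up; wire dividers 32 mm, rails 33 mm, end cheeks 40 mm high.
- jar_red: Sprinkle jar with red contents and red lid: upright cylinder 46 mm across, 88 mm high, about 0.14 kg, loose, rigid. Starts upright on the floor of the dark rack's place behind the red tag, up to 5 mm off its middle. Origin: centre of its underside, z up; its turn about z does not matter.
- jar_yellow: Sprinkle jar with yellow contents and yellow lid: upright cylinder 46 mm across, 88 mm high, about 0.14 kg, loose, rigid. Starts upright on the floor of the dark rack's place behind the yellow tag, up to 5 mm off its middle. Origin: centre of its underside, z up; its turn about z does not matter.
- jar_green: Sprinkle jar with green contents and green lid: upright cylinder 46 mm across, 88 mm high, about 0.14 kg, loose, rigid. Starts upright on the floor of the dark rack's place behind the green tag, up to 5 mm off its middle. Origin: centre of its underside, z up; its turn about z does not matter.
- jar_blue: Sprinkle jar with blue contents and blue lid: upright cylinder 46 mm across, 88 mm high, about 0.14 kg, loose, rigid. Starts upright on the floor of the dark rack's place behind the blue tag, up to 5 mm off its middle. Origin: centre of its underside, z up; its turn about z does not matter.
- tag_red: Shelf tag: sloping red label in a white frame, 50 mm wide, 22 mm deep, fixed to the front rail of the dark rack, marking the place of the red jar; it stays there. Origin: on the rail, 36 mm before (rack's -x) the middle of that place, 30 mm above the bench; axes as the rack's. Top 35 mm above the bench.
- tag_yellow: Shelf tag: sloping yellow label in a white frame, 50 mm wide, 22 mm deep, fixed to the front rail of the dark rack, marking the place of the yellow jar; it stays there. Origin: on the rail, 36 mm before (rack's -x) the middle of that place, 30 mm above the bench; axes as the rack's. Top 35 mm above the bench.
- tag_green: Shelf tag: sloping green label in a white frame, 50 mm wide, 22 mm deep, fixed to the front rail of the dark rack, marking the place of the green jar; it stays there. Origin: on the rail, 36 mm before (rack's -x) the middle of that place, 30 mm above the bench; axes as the rack's. Top 35 mm above the bench.
- tag_blue: Shelf tag: sloping blue label in a white frame, 50 mm wide, 22 mm deep, fixed to the front rail of the dark rack, marking the place of the blue jar; it stays there. Origin: on the rail, 36 mm before (rack's -x) the middle of that place, 30 mm above the bench; axes as the rack's. Top 35 mm above the bench.

How it is judged:
By the outcome, as a careful person would: the job done as asked, in the order asked, and still so for the second after the job is handed in, with the robot touching nothing.
It also fails if it takes over 106 s, if anything falls off the work surface, if the arm or the gripper's body presses on something with over 40 N, if the wrist force passes 120 N, or if a joint passes its speed limit or range.

### The arm

A 7-joint arm with a two-finger parallel gripper is mounted at the origin on the work surface. World frame = base frame: x ahead of the robot, y to its left, z up, the work surface at z = 0. Lengths are in m, angles in rad, forces in N, time in s.
With the tool pointing down it reaches from about 0.4 to 0.875 m from the base axis. Payload 19.3 kg.
Tool frame: the origin (TCP) lies at the very end of the fingers, on their centre line; the grasp point (between the pads) lies 19 mm behind it; z points along the fingers, y is the line along which they close (so a half turn about z gives the same grasp; the last joint's range is limited). The gripper opens to 85 mm and grips with 20 to 120 N. Pads are 22 mm wide; open, the fingers measure 114 mm over their backs; the gripper's body (76 mm by 85 mm) begins 54 mm behind the grasp point. The pads swing forward as they close: fully open they stand 13 mm farther back than shut.
Start: joints at [-1.179, 0.521, -0.036, 1.599, 0.021, 1.021, -0.113], TCP at [0.278, 0.56, 0.193] pointing down, gripper open.
Joint ranges: [-2.91, 2.91], [-0.3, 2.13], [-1.5, 1.42], [0.17, 2.43], [-1.26, 4.41], [0.16, 1.93], [-2.52, 2.52]. Speed limits (rad/s): [1.89, 1.89, 2.39, 2.39, 3.01, 3.01, 3.01].

### API

Orientations are given as [roll, pitch, yaw] about the fixed x, y, z axes, in that order (R = Rz(yaw) Ry(pitch) Rx(roll)).
In Python, from workcell import bot gives the robot as it stands.
- The arm moves only by the tool carry_out, never from a script. Its argument "rows" is a list that holds one entry, the list of rows, each a list of 4 numbers: the shift along the tool's x, y, z in m, then the turn about the tool's z in degrees. In form: [[[x, y, z, twist], ...]]. A call has 1 to 12 rows; each row is the pose to reach, as a shift and turn from the pose commanded when the call began, along the tool's axes at that moment; what a row does not reach only later rows make up. A row lasts 1/12 s, in which the tool goes at most 41.7 mm and 7.16 degrees, less where a joint would pass 70% of its speed; a pose out of reach is approached as far as the arm can. A call with a gripper value outside its range is refused whole. "grip" is the finger opening in m, from 0 to 0.0854, set as the call begins (left out, the last holds). The fingers move at their own pace and stop on an object; "grip_force" is the grip in N (left out, the last holds). Time passes only in rows, so rows that repeat a pose let the fingers close. It gives the time, the measured TCP pose, the force, the opening and the grip force at its end, in the units of the state.
- bot.observe(): the state, without advancing time (a new reading comes with each control period).
- bot.grab_frame(name): name is "scene" or "top" or "wrist"; returns a dict with "pixels" (384x512x3 uint8, red, green, blue), "K" (3x3 intrinsics, pixels), "pose" (4x4, takes a point from camera to world coordinates). Camera axes: x right, y down, z forward; pixel columns grow to the right and rows downward; lengths in m; the calibration is good to about 2 mm. A picture is of the moment at which its call begins. There is no depth.
- bot.job_done(): hands the job in; it is judged then, once.
Trained networks look in a picture, given as the dict that the camera call returned (one of the last four; its "shot" number tells which), for a name from the list of things; names that differ only in an ending like _2 or _b are one class to them, and where a whole thing is asked for, a point or a joint stands for the part that bears it (a point fixed in the world has none). Each returns a list of dicts, best first, with "conf" (0 to 1); they miss things now and then, are a little off and sometimes report something else, mostly with a low value. They report only what shows in the picture. A call takes as long as a camera call.
- bot.look_for(picture, label): "position" ([column, row] in pixels, amid what is visible of it).
- bot.regions_of(picture, label): "region" (384x512 bool, what is visible of it) and "position" ([column, row] in pixels, amid what is visible of it).
- bot.spot_point(picture, label): "position" ([column, row] in pixels: a listed point, or the origin of a listed thing).
The state is a dict: "clock": time; "qpos": joint angles; "qd": joint speeds; "joint_efforts": joint torques, N m; "position": TCP position; "tool_rot": TCP orientation; "force": force on the tool from outside, world axes, zero at the start; "moment": the same for the moment, N m; "grip_width": finger opening in m; "finger_force": force on a finger pad.
Only numpy, scipy, OpenCV 4.12 (cv2) and the standard library are available. Lean on these libraries where they do the work, as an engineer would, in place of code of your own. Each camera call takes 0.05 s, during which the arm holds its last target. There are 200 camera calls.

## Working session

There is one attempt and no reset: what is moved stays moved. The work goes in short steps, Python scripts to look and compute and a tool call to move; the robot and the scene stay as the last step left them, time stands still between calls to the robot, and variables do not carry over. Pictures are saved under pics/ and viewed, at most 14 in all, crops included, and the job is handed in when it is done.

Besides the shell and the picture viewer there is one more tool, called after "Emit:" by a JSON object that holds its "method" and its "body". carry_out: Moves the arm, as the interface text tells. Its arguments: {"type":"object","properties":{"rows":{"type":"array","items":{"type":"array","items":{"type":"array","items":{"type":"number"}}}},"grip":{"type":"number"},"grip_force":{"type":"number"}},"required":["rows"]}

```bash
mkdir -p pics; ls
cat > h.py <<'E'
import numpy as np,cv2
from workcell import bot
def snap(n,f):
    p=bot.grab_frame(n); cv2.imwrite('pics/'+f,p['pixels'][:,:,::-1]); return p
def at_z(p,uv,z):
    d=np.linalg.inv(p['K'])@[uv[0],uv[1],1]; R=p['pose'][:3,:3]; d=R@d; o=p['pose'][:3,3]
    return o+d*(z-o[2])/d[2]
C=['red','yellow','green','blue']
E
python3 - <<'E'
from h import *
s=bot.observe(); print({k:np.round(v,3) for k,v in s.items()})
for cam in ['top','scene']:
    p=snap(cam,cam+'0.png')
    print(cam,p['pose'].round(3).tolist())
    for c in C:
        for l,z in(('tag_',.03),('jar_',0.012)):
            for r in bot.spot_point(p,l+c)[:2]: print(l+c,round(r['conf'],2),np.round(r['position'],1),at_z(p,r['position'],z).round(4))
    for l in('storage_rack','decorating_rack'):
        for r in bot.spot_point(p,l)[:2]: print(l,round(r['conf'],2),np.round(r['position'],1),at_z(p,r['position'],0).round(4))
E
```

```text
pics
{'clock': np.float64(0.0), 'qpos': array([-1.179,  0.522, -0.036,  1.6  ,  0.021,  1.021, -0.113]), 'qd': array([-0.   ,  0.001,  0.001, -0.   , -0.001, -0.001, -0.002]), 'joint_efforts': array([ 1.0000e-03, -9.2710e+01,  1.9800e+00, -3.6994e+01,  1.8000e-02,
        8.0000e-03, -0.0000e+00]), 'position': array([0.278, 0.559, 0.193]), 'tool_rot': array([-3.14,  0.  ,  2.68]), 'force': array([-0.204,  0.138, -0.266]), 'moment': array([ 0.024, -0.036,  0.008]), 'finger_force': np.float64(0.0), 'grip_width': np.float64(0.086)}
top [[-0.014, -0.992, 0.122, 0.43], [-1.0, 0.011, -0.02, -0.007], [0.018, -0.122, -0.992, 0.83], [0.0, 0.0, 0.0, 1.0]]
tag_red 0.56 [346.4 222.5] [ 0.4522 -0.2238  0.03  ]
tag_red 0.33 [312.3 217.2] [ 0.4644 -0.151   0.03  ]
jar_red 0.64 [347.8 202.5] [ 0.4965 -0.2338  0.012 ]
tag_yellow 0.79 [310.7 215.8] [ 0.4675 -0.1477  0.03  ]
jar_yellow 0.46 [381.5 210.4] [ 0.4782 -0.3075  0.012 ]
tag_green 0.75 [285.1 216.3] [ 0.4671 -0.0927  0.03  ]
tag_green 0.66 [343.4 200.7] [ 0.499  -0.2194  0.03  ]
jar_green 0.67 [282.  201.1] [ 0.5014 -0.0887  0.012 ]
tag_blue 0.75 [376.3 224.8] [ 0.4464 -0.2879  0.03  ]
jar_blue 0.81 [375.1 211.3] [ 0.4764 -0.2932  0.012 ]
storage_rack 0.95 [327.  205.8] [ 0.4907 -0.1901  0.    ]
storage_rack 0.49 [345. 226.] [ 0.4453 -0.2285  0.    ]
decorating_rack 0.68 [165.2 213. ] [0.4792 0.169  0.    ]
decorating_rack 0.44 [312.3 198.3] [ 0.5079 -0.1578  0.    ]
scene [[0.498, 0.605, -0.621, 1.151], [0.867, -0.341, 0.364, -0.375], [0.008, -0.72, -0.694, 0.777], [0.0, 0.0, 0.0, 1.0]]
tag_red 0.45 [166.9 236.7] [ 0.499  -0.2261  0.03  ]
jar_red 0.62 [170.6 236.2] [ 0.486  -0.2146  0.012 ]
jar_yellow 0.73 [193.7 227.2] [ 0.4866 -0.1574  0.012 ]
jar_green 0.93 [219.8 221.4] [ 0.5    -0.0963  0.012 ]
jar_blue 0.64 [137.4 251. ] [ 0.4902 -0.2946  0.012 ]
storage_rack 0.94 [182.9 236.9] [ 0.4916 -0.1881  0.    ]
decorating_rack 0.69 [313.5 180.1] [0.4784 0.1905 0.    ]
```

View pics/top0.png

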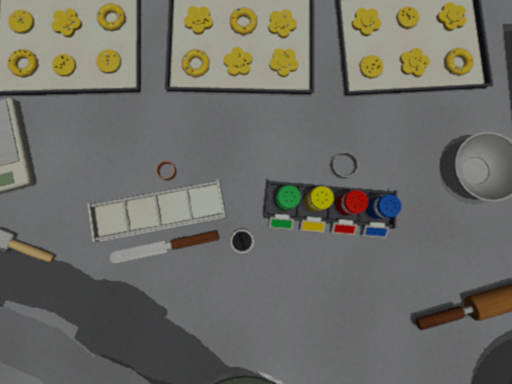

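View pics/scene0.png

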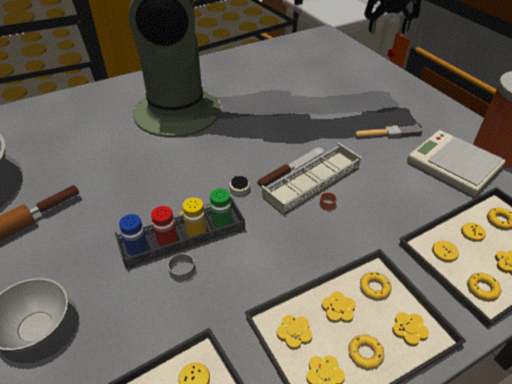

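The top view shows the dark rack (268–396, 180–235) holding green, yellow, red, blue from left to right. The white rack is empty at (89–225, 183–240). Next I fit the outlines to get exact poses.

```bash
cat >> h.py <<'E'
from scipy.optimize import minimize
def proj(p,X):
    T=np.linalg.inv(p['pose']); c=X@T[:3,:3].T+T[:3,3]; u=c@p['K'].T; return u[:,:2]/u[:,2:]
def hullmask(p,X):
    m=np.zeros((384*4,512*4),np.uint8); h=cv2.convexHull(((proj(p,X)+.5)*4).astype(np.float32)).round().astype(np.int32)
    cv2.fillPoly(m,[h],1); return cv2.resize(m.astype(np.float32),(512,384),interpolation=cv2.INTER_AREA)
def fit(model,obs,x0,step):
    def cost(x):
        return sum(1-np.minimum(a,m).sum()/np.maximum(a,m).sum() for p,m in obs for a in[hullmask(p,model(x))])
    best=None
    for _ in range(2):
        r=minimize(cost,x0,method='Nelder-Mead',options=dict(initial_simplex=np.vstack([x0]+[np.array(x0)+np.eye(len(x0))[i]*step[i] for i in range(len(x0))]),xatol=1e-4,fatol=1e-5)); x0=r.x
    return r.x,r.fun/len(obs)
def rack(x):
    c,s=np.cos(x[2]),np.sin(x[2]); P=[]
    for a in(-.041,.041):
        for b in(-.14,.14):
            for z in(0,.04): P.append([x[0]+c*a-s*b,x[1]+s*a+c*b,z])
    return np.array(P)
t=np.linspace(0,6.283,25)
def jar(x): return np.array([[x[0]+.023*np.cos(a),x[1]+.023*np.sin(a),z] for a in t for z in(.035,.1)])
def region(p,l,near=None):
    R=bot.regions_of(p,l)
    return R
E
python3 - <<'E'
from h import *
P={c:bot.grab_frame(c) for c in('top','scene')}
obs=[]
M={}
for c,p in P.items():
    for l in['decorating_rack']:
        R=region(p,l); print(c,l,[(round(r['conf'],2),np.round(r['position']),r['region'].sum()) for r in R])
        m=max(R[:2],key=lambda r:r['conf'])['region'].astype(np.float32); obs.append((p,m))
for o in([obs[0]],[obs[1]],obs): print('dec',fit(rack,o,[.48,.185,.1],[.02,.02,.1]))
J=[]
for k,x0 in(('green',[.5,-.09]),('yellow',[.49,-.155]),('red',[.487,-.22]),('blue',[.48,-.29])):
    o=[]
    for c,p in P.items():
        R=region(p,'jar_'+k); print(c,k,[(round(r['conf'],2),np.round(r['position']),r['region'].sum()) for r in R])
        # colour lid disk check
        if R: o.append((p,R[0]['region'].astype(np.float32)))
    for q in o+[None]:
        if q is None: print(k,'both',fit(jar,o,x0,[.02,.02]))
        else: print(k,fit(jar,[q],x0,[.02,.02]))
for k in C:
    R=bot.spot_point(P['top'],'tag_'+k); print(k,[(round(r['conf'],2),at_z(P['top'],r['position'],.03).round(4)) for r in R[:2]])
E
```

```text
top decorating_rack [(0.75, array([160., 212.]), np.int64(5125))]
scene decorating_rack [(0.63, array([311., 176.]), np.int64(2820))]
dec (array([0.48339996, 0.1795153 , 0.1743305 ]), np.float64(0.052643775939941406))
dec (array([0.47688833, 0.18585998, 0.1938416 ]), np.float64(0.15186649560928345))
dec (array([0.48292041, 0.17934022, 0.185071  ]), np.float64(0.10886165499687195))
top green [(0.71, array([344., 227.]), np.int64(269)), (0.67, array([322., 198.]), np.int64(543)), (0.6, array([287., 198.]), np.int64(492))]
scene green [(0.96, array([220., 206.]), np.int64(680))]
green (array([ 0.5 , -0.09]), np.float64(1.0))
green (array([ 0.5088443 , -0.09584807]), np.float64(0.13569426536560059))
green both (array([ 0.5088443 , -0.09584807]), np.float64(0.5678471326828003))
top yellow [(0.72, array([320., 197.]), np.int64(532))]
scene yellow [(0.69, array([193., 213.]), np.int64(744))]
yellow (array([ 0.49962074, -0.15714366]), np.float64(0.059968650341033936))
yellow (array([ 0.50651039, -0.16018479]), np.float64(0.11508888006210327))
yellow both (array([ 0.50023173, -0.15768766]), n
[... 334 characters left out ...]
 both (array([ 0.49187743, -0.22565781]), np.float64(0.12233251333236694))
top blue [(0.98, array([386., 211.]), np.int64(684))]
scene blue [(0.92, array([135., 234.]), np.int64(803)), (0.7, array([181., 238.]), np.int64(2370))]
blue (array([ 0.48245087, -0.29009025]), np.float64(0.05077558755874634))
blue (array([ 0.49067413, -0.29335908]), np.float64(0.1131676435470581))
blue both (array([ 0.48289676, -0.29137585]), np.float64(0.11811068654060364))
red [(0.88, array([ 0.4497, -0.2196,  0.03  ])), (0.74, array([ 0.4847, -0.1778,  0.03  ]))]
yellow [(0.51, array([ 0.4595, -0.1519,  0.03  ]))]
green [(0.51, array([ 0.4695, -0.0898,  0.03  ]))]
blue [(0.61, array([ 0.4453, -0.2954,  0.03  ]))]
```

```bash
cat >> h.py <<'E'
def mv(*targets):
    """targets (x,y,z,yawdeg) -> rows relative to present pose"""
    s=bot.observe(); q=s['position']; y=s['tool_rot'][2]; 
    for X in targets:
        d=np.array(X[:3])-q; c,si=np.cos(y),np.sin(y)
        tw=-(X[3]-np.degrees(y)); tw=(tw+180)%360-180
        print([round(c*d[0]+si*d[1],4),round(si*d[0]-c*d[1],4),round(-d[2],4),round(tw,2)])
E
python3 -c "
from h import *
mv((.46,.18,.3,100),(.48,-.19,.3,83))"
```

```text
[np.float64(-0.3316), np.float64(-0.2588), np.float64(-0.1065), np.float64(53.54)]
[np.float64(-0.5144), np.float64(-0.5812), np.float64(-0.1065), np.float64(70.54)]
```

Emit:
{"method": "carry_out", "body": {"rows": [[[-0.332, -0.259, -0.107, 53.5], [-0.332, -0.259, -0.107, 53.5], [-0.332, -0.259, -0.107, 53.5], [-0.332, -0.259, -0.107, 53.5], [-0.332, -0.259, -0.107, 53.5], [-0.332, -0.259, -0.107, 53.5], [-0.332, -0.259, -0.107, 53.5], [-0.332, -0.259, -0.107, 53.5], [-0.332, -0.259, -0.107, 53.5], [-0.332, -0.259, -0.107, 53.5], [-0.332, -0.259, -0.107, 53.5], [-0.332, -0.259, -0.107, 53.5]]], "grip": 0.08, "grip_force": 40}}

```text
clock: 2.9
position: [0.4624, 0.1756, 0.3019]
tool_rot: [3.139, 0.0, 1.74]
force: [1.1, -0.1, -0.9]
grip_width: 0.0796
finger_force: 0.0
```

Run:
```python
from h import *
s=bot.observe();print(s['clock'],s['position'],s['tool_rot'],s['qpos'].round(2) if hasattr(s['qpos'],'round') else s['qpos'])
p=snap('wrist','w1.png'); print(p['pose'].round(3).tolist())
R=region(p,'decorating_rack'); print([(round(r['conf'],2),np.round(r['position']),r['region'].sum()) for r in R])
if R: print(fit(rack,[(p,R[0]['region'].astype(np.float32))],[.483,.18,.175],[.01,.01,.05]))
cv2.polylines
im=p['pixels'][:,:,::-1].copy()
for u in proj(p,rack([.483,.1795,.175])): cv2.circle(im,tuple(int(v) for v in u),2,(0,0,255),-1)
cv2.imwrite('pics/w1.png',im)
mv((.48,-.19,.3,83))
```

```text
2.9 [0.4623503  0.17562799 0.30190301] [3.13920508e+00 1.41016902e-04 1.74013379e+00] [-0.76  0.21  0.33  1.8  -0.07  1.14 -0.24]
[[0.986, 0.161, 0.048, 0.45], [0.168, -0.95, -0.263, 0.244], [0.003, 0.268, -0.964, 0.481], [0.0, 0.0, 0.0, 1.0]]
[(0.94, array([270., 135.]), np.int64(10188))]
(array([0.48382664, 0.18205203, 0.17039882]), np.float64(0.06537574529647827))
[np.float64(-0.3673), np.float64(-0.0447), np.float64(0.0007), np.float64(16.97)]
```

View pics/w1.png

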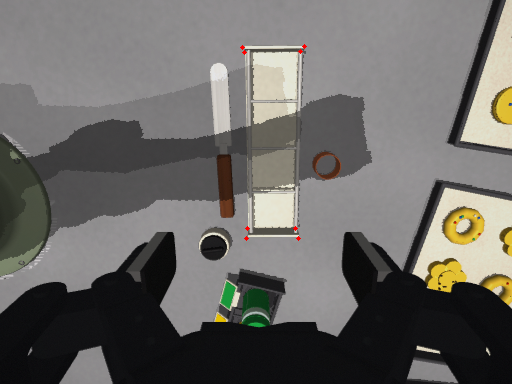

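The white rack (246–303, 47–237) matches the model outline in red to about 2 px. Next is the dark rack.

```bash
python3 -c "
from h import *
mv((.48,-.25,.3,83))"
```

```text
[np.float64(-0.4264), np.float64(-0.0551), np.float64(0.0007), np.float64(16.97)]
```

Emit:
{"method": "carry_out", "body": {"rows": [[[-0.426, -0.055, 0, 17], [-0.426, -0.055, 0, 17], [-0.426, -0.055, 0, 17], [-0.426, -0.055, 0, 17], [-0.426, -0.055, 0, 17], [-0.426, -0.055, 0, 17], [-0.426, -0.055, 0, 17], [-0.426, -0.055, 0, 17], [-0.426, -0.055, 0, 17], [-0.426, -0.055, 0, 17], [-0.426, -0.055, 0, 17], [-0.426, -0.055, 0, 17]]]}}

```text
clock: 4.0
position: [0.48, -0.2519, 0.2999]
tool_rot: [-3.141, 0.001, 1.446]
force: [-1.0, 0.1, -0.1]
grip_width: 0.0802
finger_force: 0.0
```

Run:
```python
from h import *
s=bot.observe();print(s['clock'],s['position'],s['tool_rot'],s['qd'].round(3))
p=snap('wrist','w2.png'); im=p['pixels'][:,:,::-1].copy()
for k,x0 in(('green',[.507,-.093]),('yellow',[.5,-.157]),('red',[.491,-.224]),('blue',[.4825,-.29])):
    R=region(p,'jar_'+k); print(k,[(round(r['conf'],2),np.round(r['position']),r['region'].sum()) for r in R])
    pr=proj(p,np.array([[*x0,.07]]))[0]
    R=[r for r in R if np.hypot(*(np.array(r['position'])-pr))<25]
    if R:
        x,f=fit(jar,[(p,R[0]['region'].astype(np.float32))],x0,[.01,.01]); print(x,f)
        cv2.polylines(im,[proj(p,jar(x)[1::2]).astype(np.int32)],True,(255,255,255),1)
    T=bot.spot_point(p,'tag_'+k); print('tag',[(round(r['conf'],2),at_z(p,r['position'],.03).round(4)) for r in T[:1]])
cv2.imwrite('pics/w2.png',im)
```

```text
4.0 [ 0.48004322 -0.25191738  0.29989734] [-3.14057379e+00  1.31405581e-03  1.44615667e+00] [-0.064 -0.03  -0.037  0.036  0.008 -0.003 -0.066]
green [(0.92, array([260.,  25.]), np.int64(1671)), (0.32, array([262., 182.]), np.int64(1260))]
[ 0.50248915 -0.09401361] 0.038956284523010254
tag [(0.6, array([ 0.4691, -0.0817,  0.03  ]))]
yellow [(0.89, array([266.,  79.]), np.int64(1240))]
[ 0.49966025 -0.15733531] 0.034416913986206055
tag [(0.73, array([ 0.4498, -0.2835,  0.03  ]))]
red [(0.7, array([267., 134.]), np.int64(1108))]
[ 0.49177181 -0.22283687] 0.0417938232421875
tag [(0.81, array([ 0.454 , -0.2179,  0.03  ]))]
blue [(0.86, array([260., 182.]), np.int64(1227)), (0.35, array([230.,  79.]), np.int64(650))]
[ 0.48225928 -0.28812259] 0.04156261682510376
tag [(0.75, array([ 0.4464, -0.287 ,  0.03  ]))]
```

View pics/w2.png

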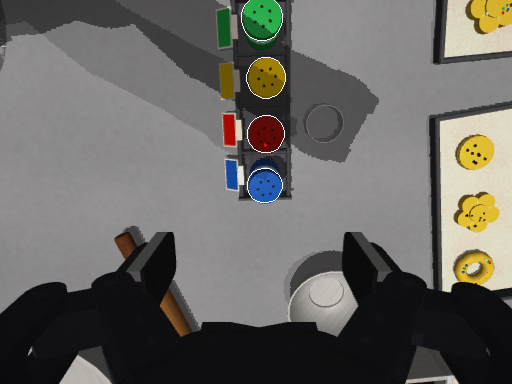

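All four jar fits (white circles) sit on the lids: green (262,18), yellow (266,78), red (266,133), blue (265,185). I start with blue, closing front to back.

```bash
python3 -c "
from h import *
mv((.4823,-.2881,.13,83),(.4823,-.2881,.05,83))"
```

```text
[np.float64(-0.0391), np.float64(0.0064), np.float64(0.1706), np.float64(0.11)]
[np.float64(-0.0391), np.float64(0.0064), np.float64(0.2506), np.float64(0.11)]
```

Emit:
{"method": "carry_out", "body": {"rows": [[[-0.039, 0.006, 0.15, 0], [-0.039, 0.006, 0.15, 0], [-0.039, 0.006, 0.15, 0], [-0.039, 0.006, 0.15, 0], [-0.039, 0.006, 0.17, 0], [-0.039, 0.006, 0.19, 0], [-0.039, 0.006, 0.21, 0], [-0.039, 0.006, 0.23, 0], [-0.039, 0.006, 0.25, 0], [-0.039, 0.006, 0.25, 0], [-0.039, 0.006, 0.25, 0], [-0.039, 0.006, 0.25, 0]]]}}

```text
clock: 5.45
position: [0.4821, -0.289, 0.0516]
tool_rot: [3.141, 0.0, 1.449]
force: [-0.1, -0.0, 0.7]
grip_width: 0.0801
finger_force: 0.0
```

Emit:
{"method": "carry_out", "body": {"rows": [[[0, 0, 0, 0], [0, 0, 0, 0], [0, 0, 0, 0], [0, 0, 0, 0], [0, 0, 0, 0], [0, 0, 0, 0]]], "grip": 0.03, "grip_force": 40}}

```text
clock: 5.95
position: [0.4823, -0.2891, 0.0515]
tool_rot: [3.14, 0.0, 1.449]
force: [0.4, 0.6, 10.7]
grip_width: 0.0432
finger_force: 39.1
```

```bash
python3 -c "
from h import *
s=bot.observe();print(s['clock'],s['position'],s['tool_rot'],s['grip_width'],s['finger_force'],s['force'])
mv((.4823,-.2881,.18,83),(.5009,.08,.18,99.9),(.5009,.08,.051,99.9))"
```

```text
5.95 [ 0.48230655 -0.28914909  0.05151491] [3.13990892e+00 4.24705371e-04 1.44935130e+00] 0.04321718248904929 39.08752620220184 [ 0.4261676   0.55794491 10.70422179]
[np.float64(0.001), np.float64(-0.0001), np.float64(-0.1285), np.float64(0.04)]
[np.float64(0.3687), np.float64(-0.0263), np.float64(-0.1285), np.float64(-16.86)]
[np.float64(0.3687), np.float64(-0.0263), np.float64(0.0005), np.float64(-16.86)]
```

Emit:
{"method": "carry_out", "body": {"rows": [[[0, 0, -0.02, 0], [0, 0, -0.05, 0], [0, 0, -0.09, 0], [0, 0, -0.13, 0], [0.02, 0, -0.13, 0], [0.05, -0.004, -0.13, -2], [0.085, -0.006, -0.13, -4], [0.12, -0.009, -0.13, -6], [0.155, -0.011, -0.13, -8], [0.19, -0.014, -0.13, -10], [0.225, -0.017, -0.13, -12], [0.26, -0.02, -0.13, -14]]]}}

```text
clock: 6.95
position: [0.493, -0.0266, 0.1809]
tool_rot: [3.141, -0.0, 1.695]
force: [1.2, 0.2, -1.7]
grip_width: 0.0428
finger_force: 41.7
```

```bash
python3 -c "
from h import *
s=bot.observe();print(s['clock'],s['position'],s['tool_rot'],s['grip_width'],s['finger_force'],s['force'])
"
```

```text
6.95 [ 0.49299436 -0.02655745  0.18088935] [ 3.14107678e+00 -1.80715083e-04  1.69533341e+00] 0.0428399280822447 41.67200982570648 [ 1.18977216  0.23521867 -1.67549555]
```

Emit:
{"method": "carry_out", "body": {"rows": [[[0.035, 0.007, 0, -2], [0.07, 0.013, 0, -2.9], [0.095, 0.018, 0, -2.9], [0.107, 0.02, 0, -2.9], [0.107, 0.02, 0, -2.9], [0.107, 0.02, 0, -2.9], [0.107, 0.02, 0.03, -2.9], [0.107, 0.02, 0.06, -2.9], [0.107, 0.02, 0.09, -2.9], [0.107, 0.02, 0.11, -2.9], [0.107, 0.02, 0.12, -2.9], [0.107, 0.02, 0.12, -2.9]]]}}

```text
clock: 7.95
position: [0.4992, 0.0788, 0.0591]
tool_rot: [-3.139, 0.001, 1.743]
force: [-0.7, -0.1, -1.6]
grip_width: 0.0432
finger_force: 41.6
```

```bash
python3 -c "
from h import *
s=bot.observe();print(s['clock'],s['position'],s['tool_rot'],s['grip_width'],s['finger_force'],s['force'])
mv((.5009,.08,.0515,99.9))
snap('scene','s1.png')
p=snap('scene','x.png');cv2.imwrite('pics/s1.png',cv2.resize(p['pixels'][120:280,180:400,::-1],None,fx=3,fy=3))"
```

```text
7.95 [0.49915568 0.07877413 0.05913933] [-3.13885504e+00  9.05523171e-04  1.74252594e+00] 0.04320952598697262 41.644402742385864 [-0.67079629 -0.12538068 -1.6208381 ]
[np.float64(0.0009), np.float64(0.0019), np.float64(0.0076), np.float64(-0.06)]
```

View pics/s1.png

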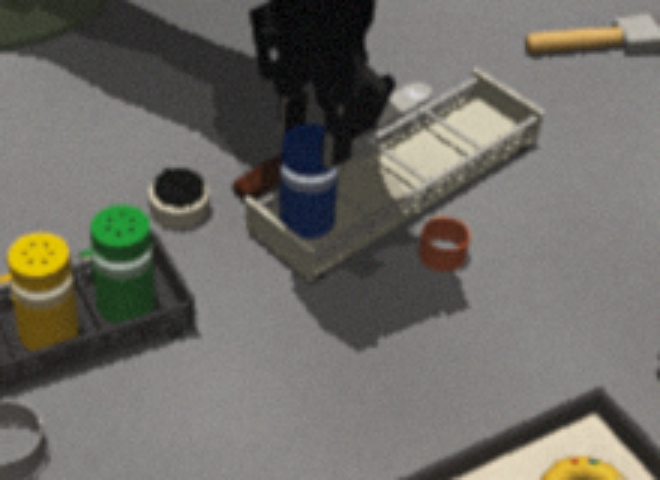

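The blue jar is upright over the last place of the white rack (crop 310, 190) and about 7 mm above the floor. I lower it gently.

Emit:
{"method": "carry_out", "body": {"rows": [[[0.001, 0.002, 0.002, 0], [0.001, 0.002, 0.004, 0], [0.001, 0.002, 0.006, 0], [0.001, 0.002, 0.007, 0], [0.001, 0.002, 0.007, 0]]]}}

```text
clock: 8.47
position: [0.5018, 0.0818, 0.0535]
tool_rot: [3.142, -0.0, 1.744]
force: [-0.5, -0.9, -2.1]
grip_width: 0.0429
finger_force: 41.6
```

Emit:
{"method": "carry_out", "body": {"rows": [[[0, 0, 0.0005, 0], [0, 0, 0.001, 0], [0, 0, 0.0015, 0], [0, 0, 0.0015, 0]]]}}

```text
clock: 8.8
position: [0.5018, 0.0817, 0.0519]
tool_rot: [-3.141, 0.0, 1.744]
force: [-0.5, -0.2, -1.3]
grip_width: 0.0434
finger_force: 41.6
```

Emit:
{"method": "carry_out", "body": {"rows": [[[0, 0, 0.0005, 0], [0, 0, 0.001, 0], [0, 0, 0.001, 0]]]}}

```text
clock: 9.05
position: [0.5023, 0.0817, 0.0515]
tool_rot: [3.141, -0.0, 1.744]
force: [-2.3, 0.5, 11.0]
grip_width: 0.043
finger_force: 42.8
```

Contact at 11 N. I release and go for red.

Emit:
{"method": "carry_out", "body": {"rows": [[[0, 0, 0, 0], [0, 0, 0, 0], [0, 0, 0, 0], [0, 0, 0, 0], [0, 0, 0, 0], [0, 0, -0.03, 0], [0, 0, -0.07, 0], [0, 0, -0.1, 0], [0, 0, -0.13, 0], [0, 0, -0.13, 0], [0, 0, -0.13, 0]]], "grip": 0.08}}

```text
clock: 9.97
position: [0.5025, 0.0821, 0.1823]
tool_rot: [3.139, -0.001, 1.745]
force: [0.3, -0.3, -0.5]
grip_width: 0.0799
finger_force: 0.0
```

```bash
python3 -c "
from h import *
s=bot.observe();print(s['clock'],s['position'],s['tool_rot'],s['grip_width'],s['force'])
mv((.4918,-.2228,.181,83),(.4918,-.2228,.051,83))"
```

```text
9.9667 [0.5025298  0.08207656 0.18231871] [ 3.13879313e+00 -8.38048655e-04  1.74457647e+00] 0.07985374024642751 [ 0.33907311 -0.29281921 -0.53111382]
[np.float64(-0.2984), np.float64(-0.0633), np.float64(0.0013), np.float64(16.96)]
[np.float64(-0.2984), np.float64(-0.0633), np.float64(0.1313), np.float64(16.96)]
```

Emit:
{"method": "carry_out", "body": {"rows": [[[-0.298, -0.063, 0, 17], [-0.298, -0.063, 0, 17], [-0.298, -0.063, 0, 17], [-0.298, -0.063, 0, 17], [-0.298, -0.063, 0, 17], [-0.298, -0.063, 0, 17], [-0.298, -0.063, 0, 17], [-0.298, -0.063, 0, 17], [-0.298, -0.063, 0, 17], [-0.298, -0.063, 0, 17], [-0.298, -0.063, 0, 17]]]}}

```text
clock: 10.88
position: [0.491, -0.2217, 0.1802]
tool_rot: [-3.14, -0.001, 1.448]
force: [-0.2, 0.7, -0.1]
grip_width: 0.08
finger_force: 0.0
```

```bash
python3 -c "
from h import *
s=bot.observe();print(s['clock'],s['position'],s['tool_rot'],s['grip_width'],s['force'])
mv((.4918,-.2228,.0515,83))"
```

```text
10.8833 [ 0.49100937 -0.22167384  0.18018144] [-3.14023125e+00 -5.06093054e-04  1.44832144e+00] 0.07999512573974302 [-0.17159798  0.69735056 -0.14870132]
[np.float64(-0.001), np.float64(0.0009), np.float64(0.1287), np.float64(-0.02)]
```

Emit:
{"method": "carry_out", "body": {"rows": [[[-0.001, 0.001, 0.035, 0], [-0.001, 0.001, 0.07, 0], [-0.001, 0.001, 0.1, 0], [-0.001, 0.001, 0.12, 0], [-0.001, 0.001, 0.129, 0], [-0.001, 0.001, 0.129, 0], [-0.001, 0.001, 0.129, 0]]]}}

```text
clock: 11.47
position: [0.4924, -0.2234, 0.0525]
tool_rot: [3.142, 0.0, 1.448]
force: [0.2, 0.1, -0.2]
grip_width: 0.0798
finger_force: 0.0
```

Emit:
{"method": "carry_out", "body": {"rows": [[[0, 0, 0, 0], [0, 0, 0, 0], [0, 0, 0, 0], [0, 0, 0, 0], [0, 0, 0, 0], [0, 0, 0, 0]]], "grip": 0.03}}

```text
clock: 11.97
position: [0.4929, -0.2239, 0.0532]
tool_rot: [3.14, -0.0, 1.448]
force: [-1.0, 0.9, 12.5]
grip_width: 0.0429
finger_force: 38.6
```

```bash
python3 -c "
from h import *
s=bot.observe();print(s['clock'],s['position'],s['tool_rot'],s['grip_width'],s['finger_force'],s['force'])
mv((.4892,.1470,.181,99.9),(.4892,.1470,.053,99.9))"
```

```text
11.9667 [ 0.49289986 -0.2239245   0.05324157] [ 3.13958715e+00 -1.10835698e-04  1.44766751e+00] 0.042858908199898856 38.63426864147186 [-0.95358546  0.86223638 12.46296589]
[np.float64(0.3677), np.float64(-0.0492), np.float64(-0.1278), np.float64(-16.95)]
[np.float64(0.3677), np.float64(-0.0492), np.float64(0.0002), np.float64(-16.95)]
```

Emit:
{"method": "carry_out", "body": {"rows": [[[0, 0, -0.02, 0], [0, 0, -0.05, 0], [0, 0, -0.09, 0], [0, 0, -0.13, 0], [0.02, -0.003, -0.13, 0], [0.05, -0.007, -0.13, -2], [0.085, -0.012, -0.13, -4], [0.12, -0.016, -0.13, -6], [0.155, -0.021, -0.13, -8], [0.19, -0.026, -0.13, -10], [0.225, -0.03, -0.13, -12], [0.26, -0.035, -0.13, -14]]]}}

```text
clock: 12.97
position: [0.4891, 0.0403, 0.1826]
tool_rot: [3.141, -0.0, 1.694]
force: [0.8, -0.2, -0.7]
grip_width: 0.0429
finger_force: 41.3
```

Emit:
{"method": "carry_out", "body": {"rows": [[[0.035, 0.004, 0, -2], [0.07, 0.008, 0, -2.9], [0.095, 0.011, 0, -2.9], [0.108, 0.012, 0, -2.9], [0.108, 0.012, 0, -2.9], [0.108, 0.012, 0, -2.9], [0.108, 0.012, 0, -2.9]]]}}

```text
clock: 13.55
position: [0.4883, 0.1458, 0.1822]
tool_rot: [3.141, 0.0, 1.741]
force: [0.8, 0.4, -1.2]
grip_width: 0.0432
finger_force: 41.2
```

```bash
python3 -c "
from h import *
s=bot.observe();print(s['clock'],s['position'],s['tool_rot'],s['grip_width'],s['finger_force'],s['force'])
mv((.4892,.1470,.053,99.9))"
```

```text
13.55 [0.48826623 0.14582415 0.18222407] [3.14143785e+00 3.58439053e-04 1.74106495e+00] 0.043236715753919366 41.24888241291046 [ 0.79332558  0.41819359 -1.19950261]
[np.float64(0.001), np.float64(0.0011), np.float64(0.1292), np.float64(-0.14)]
```

Emit:
{"method": "carry_out", "body": {"rows": [[[0.001, 0.001, 0.03, 0], [0.001, 0.001, 0.06, 0], [0.001, 0.001, 0.09, 0], [0.001, 0.001, 0.11, 0], [0.001, 0.001, 0.12, 0], [0.001, 0.001, 0.124, 0], [0.001, 0.001, 0.126, 0], [0.001, 0.001, 0.127, 0], [0.001, 0.001, 0.128, 0], [0.001, 0.001, 0.128, 0]]]}}

```text
clock: 14.38
position: [0.4895, 0.1485, 0.0548]
tool_rot: [3.14, -0.0, 1.743]
force: [0.3, 0.1, -1.7]
grip_width: 0.0427
finger_force: 41.2
```

Emit:
{"method": "carry_out", "body": {"rows": [[[0, 0, 0.0005, 0], [0, 0, 0.001, 0], [0, 0, 0.001, 0]]]}}

```text
clock: 14.63
position: [0.4893, 0.1485, 0.0534]
tool_rot: [3.141, -0.0, 1.743]
force: [-1.1, 0.2, 4.8]
grip_width: 0.043
finger_force: 41.7
```

Contact; release, then yellow.

Emit:
{"method": "carry_out", "body": {"rows": [[[0, 0, 0, 0], [0, 0, 0, 0], [0, 0, 0, 0], [0, 0, 0, 0], [0, 0, 0, 0], [0, 0, -0.03, 0], [0, 0, -0.07, 0], [0, 0, -0.1, 0], [0, 0, -0.13, 0], [0, 0, -0.13, 0], [0, 0, -0.13, 0]]], "grip": 0.08}}

```text
clock: 15.55
position: [0.4896, 0.1488, 0.1843]
tool_rot: [3.139, -0.001, 1.743]
force: [-0.6, -0.3, -0.9]
grip_width: 0.0801
finger_force: 0.0
```

```bash
python3 -c "
from h import *
s=bot.observe();print(s['clock'],s['position'],s['tool_rot'],s['grip_width'],s['force'])
mv((.4997,-.1573,.181,83),(.4997,-.1573,.0525,83))
p=snap('top','x.png');cv2.imwrite('pics/t1.png',cv2.resize(p['pixels'][160:260,70:420,::-1],None,fx=2.2,fy=2.2))"
```

```text
15.55 [0.48959523 0.14880395 0.18432277] [ 3.13898092e+00 -1.20508119e-03  1.74288851e+00] 0.0801228304000624 [-0.64928909 -0.26008259 -0.8892008 ]
[np.float64(-0.3033), np.float64(-0.0425), np.float64(0.0033), np.float64(16.86)]
[np.float64(-0.3033), np.float64(-0.0425), np.float64(0.1318), np.float64(16.86)]
```

View pics/t1.png

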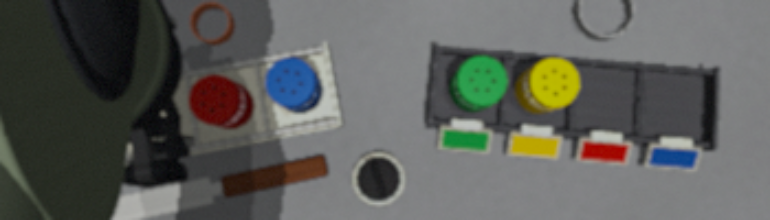

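The red (220,100) and blue (293,85) jars stand upright in places 3 and 4. Yellow and green are undisturbed.

Emit:
{"method": "carry_out", "body": {"rows": [[[-0.303, -0.042, 0.001, 17], [-0.303, -0.042, 0.001, 17], [-0.303, -0.042, 0.001, 17], [-0.303, -0.042, 0.001, 17], [-0.303, -0.042, 0.001, 17], [-0.303, -0.042, 0.001, 17], [-0.303, -0.042, 0.001, 17], [-0.303, -0.042, 0.001, 17], [-0.303, -0.042, 0.001, 17], [-0.303, -0.042, 0.001, 17], [-0.303, -0.042, 0.001, 17], [-0.303, -0.042, 0.001, 17]]]}}

```text
clock: 16.6
position: [0.4993, -0.1562, 0.1815]
tool_rot: [-3.141, -0.0, 1.447]
force: [-0.4, 1.0, 0.5]
grip_width: 0.0798
finger_force: 0.0
```

```bash
python3 -c "
from h import *
s=bot.observe();print(s['clock'],s['position'],s['tool_rot'],s['grip_width'],s['force'])
mv((.4997,-.1573,.0525,83))"
```

```text
16.6 [ 0.49929193 -0.15615531  0.18146123] [-3.14057526e+00 -2.79091131e-04  1.44740260e+00] 0.0798467778990254 [-0.40143375  0.9553461   0.48920663]
[np.float64(-0.0011), np.float64(0.0005), np.float64(0.129), np.float64(-0.07)]
```

Emit:
{"method": "carry_out", "body": {"rows": [[[-0.001, 0, 0.035, 0], [-0.001, 0, 0.07, 0], [-0.001, 0, 0.1, 0], [-0.001, 0, 0.12, 0], [-0.001, 0, 0.13, 0], [-0.001, 0, 0.13, 0], [-0.001, 0, 0.13, 0]]]}}

```text
clock: 17.18
position: [0.4995, -0.1581, 0.0525]
tool_rot: [-3.142, 0.0, 1.446]
force: [-0.6, 0.0, 1.1]
grip_width: 0.0801
finger_force: 0.0
```

Emit:
{"method": "carry_out", "body": {"rows": [[[0, 0, 0, 0], [0, 0, 0, 0], [0, 0, 0, 0], [0, 0, 0, 0], [0, 0, 0, 0], [0, 0, 0, 0]]], "grip": 0.03}}

```text
clock: 17.68
position: [0.5002, -0.1586, 0.0532]
tool_rot: [3.139, -0.0, 1.446]
force: [0.7, 0.6, 12.1]
grip_width: 0.0427
finger_force: 38.9
```

```bash
python3 -c "
from h import *
s=bot.observe();print(s['clock'],s['position'],s['tool_rot'],s['grip_width'],s['finger_force'],s['force'])
mv((.4776,.2140,.181,99.9),(.4776,.2140,.053,99.9))"
```

```text
17.6833 [ 0.50022764 -0.15855843  0.05319599] [ 3.13931068e+00 -1.05054198e-04  1.44583166e+00] 0.04270432539537697 38.8516241312027 [ 0.67416878  0.58319594 12.05620847]
[np.float64(0.3668), np.float64(-0.0689), np.float64(-0.1278), np.float64(-17.06)]
[np.float64(0.3668), np.float64(-0.0689), np.float64(0.0002), np.float64(-17.06)]
```

Emit:
{"method": "carry_out", "body": {"rows": [[[0, 0, -0.02, 0], [0, 0, -0.05, 0], [0, 0, -0.09, 0], [0, 0, -0.13, 0], [0.02, -0.004, -0.13, 0], [0.05, -0.009, -0.13, -2], [0.085, -0.016, -0.13, -4], [0.12, -0.023, -0.13, -6], [0.155, -0.029, -0.13, -8], [0.19, -0.036, -0.13, -10], [0.225, -0.042, -0.13, -12], [0.26, -0.049, -0.13, -14]]]}}

```text
clock: 18.68
position: [0.4827, 0.1075, 0.1826]
tool_rot: [3.141, -0.0, 1.692]
force: [0.4, -1.1, -0.3]
grip_width: 0.0429
finger_force: 41.6
```

Emit:
{"method": "carry_out", "body": {"rows": [[[0.035, 0.002, 0, -2], [0.07, 0.004, 0, -3], [0.095, 0.006, 0, -3], [0.108, 0.007, 0, -3], [0.108, 0.007, 0, -3], [0.108, 0.007, 0, -3], [0.108, 0.007, 0, -3]]]}}

```text
clock: 19.27
position: [0.4773, 0.2126, 0.1822]
tool_rot: [3.141, 0.0, 1.741]
force: [0.5, -1.3, -0.7]
grip_width: 0.0423
finger_force: 41.6
```

```bash
python3 -c "
from h import *
s=bot.observe();print(s['clock'],s['position'],s['tool_rot'],s['grip_width'],s['finger_force'],s['force'])
mv((.4776,.2140,.053,99.9))"
```

```text
19.2667 [0.47730478 0.21257295 0.18222505] [3.14143388e+00 3.27896108e-04 1.74123506e+00] 0.04233801866610094 41.58649384975433 [ 0.54140001 -1.29748391 -0.66423628]
[np.float64(0.0014), np.float64(0.0005), np.float64(0.1292), np.float64(-0.13)]
```

Emit:
{"method": "carry_out", "body": {"rows": [[[0.001, 0, 0.03, 0], [0.001, 0, 0.06, 0], [0.001, 0, 0.09, 0], [0.001, 0, 0.11, 0], [0.001, 0, 0.12, 0], [0.001, 0, 0.124, 0], [0.001, 0, 0.126, 0], [0.001, 0, 0.127, 0], [0.001, 0, 0.128, 0], [0.001, 0, 0.128, 0]]]}}

```text
clock: 20.1
position: [0.4774, 0.215, 0.0548]
tool_rot: [3.14, -0.001, 1.742]
force: [0.1, -0.3, -1.2]
grip_width: 0.0431
finger_force: 41.6
```

Emit:
{"method": "carry_out", "body": {"rows": [[[0, 0, 0.0005, 0], [0, 0, 0.001, 0], [0, 0, 0.001, 0]]]}}

```text
clock: 20.35
position: [0.4773, 0.2149, 0.0534]
tool_rot: [3.141, -0.0, 1.743]
force: [0.6, 0.5, 3.6]
grip_width: 0.0428
finger_force: 42.1
```

Contact; release, then green.

Emit:
{"method": "carry_out", "body": {"rows": [[[0, 0, 0, 0], [0, 0, 0, 0], [0, 0, 0, 0], [0, 0, 0, 0], [0, 0, 0, 0], [0, 0, -0.03, 0], [0, 0, -0.07, 0], [0, 0, -0.1, 0], [0, 0, -0.13, 0], [0, 0, -0.13, 0], [0, 0, -0.13, 0]]], "grip": 0.08}}

```text
clock: 21.27
position: [0.4775, 0.2152, 0.1844]
tool_rot: [3.139, -0.001, 1.743]
force: [1.1, 0.1, 0.0]
grip_width: 0.0798
finger_force: 0.0
```

```bash
python3 -c "
from h import *
s=bot.observe();print(s['clock'],s['position'],s['tool_rot'],s['grip_width'],s['force'])
mv((.503,-.094,.181,83),(.503,-.094,.0525,83))"
```

```text
21.2667 [0.47754541 0.21523445 0.18435455] [ 3.13913583e+00 -1.48390021e-03  1.74275068e+00] 0.07980344527420902 [1.08722521 0.128806   0.00918416]
[np.float64(-0.309), np.float64(-0.0278), np.float64(0.0034), np.float64(16.85)]
[np.float64(-0.309), np.float64(-0.0278), np.float64(0.1319), np.float64(16.85)]
```

Emit:
{"method": "carry_out", "body": {"rows": [[[-0.309, -0.028, 0.001, 17], [-0.309, -0.028, 0.001, 17], [-0.309, -0.028, 0.001, 17], [-0.309, -0.028, 0.001, 17], [-0.309, -0.028, 0.001, 17], [-0.309, -0.028, 0.001, 17], [-0.309, -0.028, 0.001, 17], [-0.309, -0.028, 0.001, 17], [-0.309, -0.028, 0.001, 17], [-0.309, -0.028, 0.001, 17], [-0.309, -0.028, 0.001, 17], [-0.309, -0.028, 0.001, 17]]]}}

```text
clock: 22.27
position: [0.502, -0.0933, 0.1815]
tool_rot: [-3.141, -0.0, 1.447]
force: [-0.0, -0.2, -0.1]
grip_width: 0.0802
finger_force: 0.0
```

Emit:
{"method": "carry_out", "body": {"rows": [[[-0.001, 0, 0.035, 0], [-0.001, 0, 0.07, 0], [-0.001, 0, 0.1, 0], [-0.001, 0, 0.12, 0], [-0.001, 0, 0.13, 0], [-0.001, 0, 0.13, 0], [-0.001, 0, 0.13, 0]]]}}

```text
clock: 22.85
position: [0.5023, -0.0952, 0.0525]
tool_rot: [-3.142, 0.0, 1.446]
force: [-0.2, 0.4, 1.1]
grip_width: 0.0801
finger_force: 0.0
```

Emit:
{"method": "carry_out", "body": {"rows": [[[0, 0, 0, 0], [0, 0, 0, 0], [0, 0, 0, 0], [0, 0, 0, 0], [0, 0, 0, 0], [0, 0, 0, 0]]], "grip": 0.03}}

```text
clock: 23.35
position: [0.503, -0.0955, 0.0532]
tool_rot: [3.139, -0.0, 1.446]
force: [-0.3, 0.6, 12.8]
grip_width: 0.0424
finger_force: 38.7
```

```bash
python3 -c "
from h import *
s=bot.observe();print(s['clock'],s['position'],s['tool_rot'],s['grip_width'],s['finger_force'],s['force'])
mv((.4659,.2810,.181,99.9),(.4659,.2810,.053,99.9))"
```

```text
23.35 [ 0.50302939 -0.09547107  0.05319038] [ 3.13938516e+00 -4.79357986e-04  1.44590579e+00] 0.04239850535002217 38.70570659637451 [-0.30387973  0.58486765 12.75473584]
[np.float64(0.3689), np.float64(-0.0837), np.float64(-0.1278), np.float64(-17.06)]
[np.float64(0.3689), np.float64(-0.0837), np.float64(0.0002), np.float64(-17.06)]
```

Emit:
{"method": "carry_out", "body": {"rows": [[[0, 0, -0.02, 0], [0, 0, -0.05, 0], [0, 0, -0.09, 0], [0, 0, -0.13, 0], [0.02, -0.005, -0.13, 0], [0.05, -0.011, -0.13, -2], [0.085, -0.019, -0.13, -4], [0.12, -0.027, -0.13, -6], [0.155, -0.035, -0.13, -8], [0.19, -0.043, -0.13, -10], [0.225, -0.051, -0.13, -12], [0.26, -0.059, -0.13, -14]]]}}

```text
clock: 24.35
position: [0.4754, 0.1716, 0.1826]
tool_rot: [3.141, -0.001, 1.692]
force: [1.0, 0.2, -1.6]
grip_width: 0.0428
finger_force: 41.5
```

Emit:
{"method": "carry_out", "body": {"rows": [[[0.035, 0.001, 0, -2], [0.07, 0.001, 0, -3], [0.095, 0.002, 0, -3], [0.111, 0.002, 0, -3], [0.111, 0.002, 0, -3], [0.111, 0.002, 0, -3], [0.111, 0.002, 0, -3]]]}}

```text
clock: 24.93
position: [0.4648, 0.2795, 0.1823]
tool_rot: [3.141, 0.0, 1.742]
force: [-0.0, 0.4, -1.1]
grip_width: 0.0427
finger_force: 41.5
```

```bash
python3 -c "
from h import *
s=bot.observe();print(s['clock'],s['position'],s['tool_rot'],s['grip_width'],s['finger_force'],s['force'])
mv((.4659,.2810,.053,99.9))"
```

```text
24.9333 [0.46479815 0.27950723 0.1822835 ] [3.14136418e+00 2.01593780e-04 1.74191216e+00] 0.04268733081301764 41.5167760848999 [-0.02145112  0.36692156 -1.14282025]
[np.float64(0.0013), np.float64(0.0013), np.float64(0.1293), np.float64(-0.1)]
```

Emit:
{"method": "carry_out", "body": {"rows": [[[0.001, 0.001, 0.03, 0], [0.001, 0.001, 0.06, 0], [0.001, 0.001, 0.09, 0], [0.001, 0.001, 0.11, 0], [0.001, 0.001, 0.12, 0], [0.001, 0.001, 0.124, 0], [0.001, 0.001, 0.126, 0], [0.001, 0.001, 0.127, 0], [0.001, 0.001, 0.128, 0], [0.001, 0.001, 0.128, 0]]]}}

```text
clock: 25.77
position: [0.4659, 0.2818, 0.0548]
tool_rot: [3.14, -0.001, 1.743]
force: [0.4, -0.1, -1.3]
grip_width: 0.0424
finger_force: 41.5
```

Emit:
{"method": "carry_out", "body": {"rows": [[[0, 0, 0.0005, 0], [0, 0, 0.001, 0], [0, 0, 0.001, 0]]]}}

```text
clock: 26.02
position: [0.4658, 0.2817, 0.0534]
tool_rot: [3.141, -0.0, 1.743]
force: [-1.0, 0.4, 3.9]
grip_width: 0.0433
finger_force: 42.0
```

Contact; release, retreat up and aside so the cameras can see.

Emit:
{"method": "carry_out", "body": {"rows": [[[0, 0, 0, 0], [0, 0, 0, 0], [0, 0, 0, 0], [0, 0, 0, 0], [0, 0, 0, 0], [0, 0, -0.03, 0], [0, 0, -0.07, 0], [0, 0, -0.1, 0], [0, 0, -0.13, 0], [0, 0, -0.17, 0], [0, 0, -0.2, 0], [0, 0, -0.2, 0]]], "grip": 0.08}}

```text
clock: 27.02
position: [0.4676, 0.2824, 0.2586]
tool_rot: [3.135, -0.004, 1.742]
force: [0.3, 0.1, 0.1]
grip_width: 0.08
finger_force: 0.0
```

Emit:
{"method": "carry_out", "body": {"rows": [[[-0.28, -0.02, 0, 0], [-0.28, -0.02, 0, 0], [-0.28, -0.02, 0, 0], [-0.28, -0.02, 0, 0], [-0.28, -0.02, 0, 0], [-0.28, -0.02, 0, 0], [-0.28, -0.02, 0, 0], [-0.28, -0.02, 0, 0], [-0.28, -0.02, 0, 0], [-0.28, -0.02, 0, 0], [-0.28, -0.02, 0, 0], [-0.28, -0.02, 0, 0]]]}}

```text
clock: 28.02
position: [0.4936, 0.0033, 0.2529]
tool_rot: [-3.141, -0.0, 1.744]
force: [1.2, 0.5, -0.1]
grip_width: 0.0802
finger_force: 0.0
```

```bash
python3 -c "
from h import *
p=snap('scene','x.png');q=snap('top','x2.png')
cv2.imwrite('pics/f.png',np.vstack([cv2.resize(p['pixels'][120:290,150:400,::-1],(500,340)),cv2.resize(q['pixels'][150:270,70:320,::-1],(500,240))]))"
```

```text
(no output)
```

View pics/f.png

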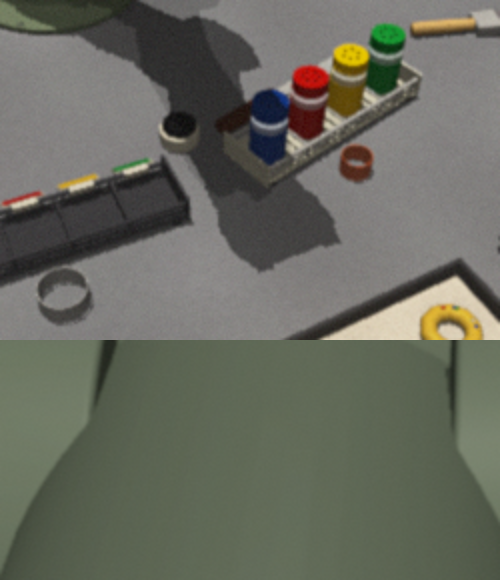

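All four jars stand upright in the white rack, each in its own place. The scene camera faces the robot, so it shows blue (268,130), red (310,105), yellow (348,80), green (386,60), which is green to blue from the robot's left.

```bash
python3 -c "
from h import *
print(bot.job_done())"
```

```text
the job is handed in; nothing more can be done
None
```

I moved all four jars to the white rack, upright and in the same left-to-right order (green, yellow, red, blue), and handed the job in after about 28 s of the 106 s allowed.

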